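# Put the hardener bottle on the bottle roller

## Robot

A 7-joint arm with a two-finger parallel gripper is mounted at the origin on a cart in front of the work surface, level with it; the furniture and walls round the work are solid. World frame = base frame: x ahead of the robot, y to its left, z up, the work surface at z = 0. Lengths are in mm, angles in degrees, forces in N, time in s.
With the tool pointing down it reaches from about 425 to 875 mm from the base axis. Payload 8.4 kg.
Tool frame: the origin (TCP) lies on the front face of the gripper's body, between the roots of the fingers; the fingertips stand 73 mm ahead of it and the grasp point (between the pads) lies 54 mm ahead of it (tips_ahead is the distance from the TCP to the fingertips, in mm); z points along the fingers, y is the line along which they close (so a half turn about z gives the same grasp; the last joint's range is limited). The gripper opens to 85 mm and grips with 20 to 120 N. Pads are 22 mm wide; open, the fingers measure 114 mm over their backs; the gripper's body (76 mm by 85 mm) begins 54 mm behind the grasp point. The pads swing forward as they close: fully open they stand 13 mm farther back than shut.
Start: joints at [-73.637, 19.091, 2.286, 83.961, -0.768, 76.965, -3.352], TCP at [243.993, 602.441, 303.908] pointing down, gripper open.
Joint ranges: [-147.57, 147.57], [-21.85, 119.76], [-74.77, 79.35], [14.55, 137.4], [-85.83, 265.84], [4.83, 119.75], [-152.11, 152.11]. Speed limits (degrees/s): [127.2, 127.2, 159.86, 159.86, 180, 180, 180].

## Interface

Orientations are given as a 3x3 rotation matrix whose columns are the frame's x, y, z axes.
In Python, from station import state, snapshot, camera_info, hand_in, tips_ahead gives the robot as it stands.
- The arm moves only by the tool arm_command, never from a script. Its argument "moves" is a list of rows, each a list of 3 entries, a list of its own where there are three numbers: the shift along the world's x, y, z in m, then the turn about the world's z in degrees, then the finger opening in m, from 0 to 0.0854. A call has 1 to 20 rows; each row shifts and turns the commanded pose from where the row before left it; what a row does not reach is not made up. A row lasts 1/8 s, in which the tool goes at most 62.5 mm and 10.7 degrees, less where a joint would pass 70% of its speed; a pose out of reach is approached as far as the arm can. A call is refused whole if a number of a shift passes 0.0625 or a number of a turn 10.7, either way. A call with a gripper value outside its range is refused whole. The fingers move at their own pace and stop on an object; "force" is the grip in N (left out, the last holds). Time passes only in rows, so rows that do not move let the fingers close. It gives the time, the measured TCP pose, the force, the opening and the grip force at its end, in the units of the state.
- state(): the state, without advancing time (a new reading comes with each control period).
- snapshot(name): name is "scene" or "top" or "wrist"; returns the picture (480x640x3 uint8, red, green, blue); there is no depth.
- camera_info(name): a dict with "K" (3x3 intrinsics, pixels), "R" (3x3) and "t" (3): a world point X has camera coordinates R X + t. Camera axes: x right, y down, z forward; pixel columns grow to the right and rows downward; lengths in mm; the calibration is good to about 2 mm. A picture is of the moment at which its call begins: read the wrist's pose just before it. camera_info takes no time and is no camera call; for the wrist camera it gives the pose at the moment of the call.
- hand_in(): hands the job in; it is judged then, once.
The state is a dict: "time_s": time; "q": joint angles; "joint_velocities": joint speeds; "tau": joint torques, N m; "position": TCP position; "tcp_rot": TCP orientation; "wrist_force": force on the tool from outside, world axes, zero at the start; "wrist_torque": the same for the moment, N m; "grip_width": finger opening in mm; "grasp_force": force on a finger pad.
Only numpy, scipy, OpenCV 4.12 (cv2) and the standard library are available. Lean on these libraries where they do the work, as an engineer would, in place of code of your own. Each camera call takes 0.05 s, during which the arm holds its last target. There are 200 camera calls.

## Task

Pick up the white bottle with the blue cap that lies on its side on the table, and lay it on its side in the trough between the two black rollers of the blue bottle roller, the whole bottle between the two end plates (either way round). Set it down gently rather than dropping it, then let go. Leave the black bottle with the red cap where it lies.

Things in the scene. Friction and masses are not known exactly. Their poses are not given: they have to be found in the camera images.
- white_bottle: White plastic bottle with a blue label band and a blue screw cap, lying on its side; it rolls if pushed. Round body 51 mm in diameter, 125 mm long with the cap, about 0.18 kg. Origin: centre of its base; its own z axis runs along the bottle from the base to the cap (horizontal while it lies). It lies alone on the flat table, its axis 25 mm above it.
- white_bottle_mid (a point): Point on the axis of the white bottle halfway along its length, 60 mm from the base: a good place to grip, across the bottle. Same axes as the bottle.
- black_bottle: Bystander: black plastic bottle with a red screw cap, also lying on its side and free to roll. 57 mm in diameter, 128 mm long. Origin: centre of its base; z axis along it to the cap. Must stay where it is.
- mixer_seat (a point): Blue bottle roller, fixed: two level black rollers (16 mm thick, centres 36 mm apart, tops 48 mm above the table) run 175 mm along x between end plates 90 mm wide, 58 mm high; beyond the -x plate a grey box 63 mm high. Base 247 x 100 mm, 17 mm high. Origin: where the middle of the laid bottle's axis belongs, midway between rollers and plates, 68 mm above the table. x along rollers, y across, z up.

How it is judged:
By the outcome, as a careful person would: the job done as asked, in the order asked, and still so for the second after the job is handed in, with the robot touching nothing.
It also fails if it takes over 43 s, if anything falls off the work surface, if the arm or the gripper's body presses on something with over 40 N, if the wrist force passes 120 N, or if a joint passes its speed limit or range.

## Working session

There is one attempt and no reset: what is moved stays moved. The work goes in short steps, Python scripts to look and compute and a tool call to move; the robot and the scene stay as the last step left them, time stands still between calls to the robot, and variables do not carry over. Pictures are saved under pics/ and viewed, at most 10 in all, crops included, and the job is handed in when it is done.

Besides the shell and the picture viewer there is one more tool, called as name([rows], argument=value, ...), one row to a line, values as JSON. arm_command: Moves the arm, as the interface text tells. Its arguments: {"type":"object","properties":{"moves":{"type":"array","items":{"type":"array"}},"force":{"type":"number"}},"required":["moves"]}

```bash
mkdir -p pics; cat > h.py <<'E'
import numpy as np,cv2
from station import *
def ray(cam,u,v,z,ci=None):
    c=ci or camera_info(cam);K,R,t=[np.array(c[k],float) for k in("K","R","t")]
    d=R.T@np.linalg.solve(K,[u,v,1.]);o=-R.T@t.reshape(3)
    return o+d*(z-o[2])/d[2]
def proj(cam,X):
    c=camera_info(cam);K,R,t=[np.array(c[k],float) for k in("K","R","t")]
    p=K@(R@np.array(X,float)+t.reshape(3));return p[:2]/p[2]
def save(cam,f):
    im=snapshot(cam);cv2.imwrite("pics/"+f,im[:,:,::-1]);return im
E
python3 - <<'E'
from h import *
for n in("top","scene"): save(n,n+"0.png")
s=state();print(s["time_s"],s["position"],np.round(s["tcp_rot"],3),tips_ahead)
c=camera_info("top");print(c)
E
```

```text
0.1 [243.88389052 602.18294026 303.10775168] [[-0.927  0.375 -0.   ]
 [ 0.375  0.927 -0.001]
 [-0.    -0.001 -1.   ]] 72.6
{'K': array([[569.91411688,   0.        , 317.36479364],
       [  0.        , 569.91411688, 241.87341242],
       [  0.        ,   0.        ,   1.        ]]), 'R': array([[-2.37659061e-02, -9.99717525e-01,  2.29283340e-04],
       [-9.80535252e-01,  2.32651796e-02, -1.94959871e-01],
       [ 1.94899465e-01, -4.85821840e-03, -9.80811193e-01]]), 't': array([ -15.49353911,  485.80797493, 1081.99429571])}
```

View pics/top0.png

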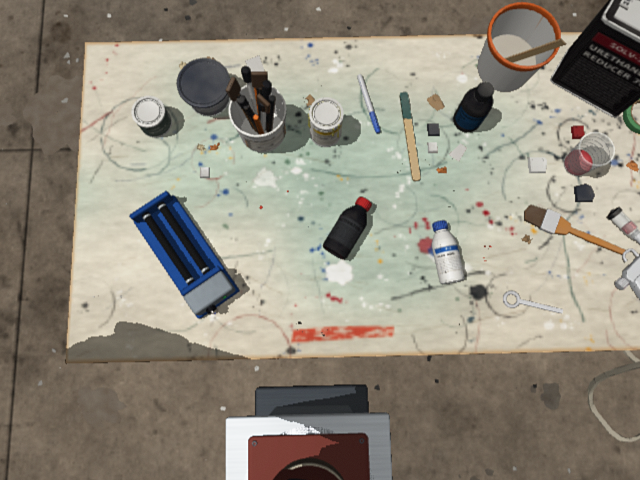

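View pics/scene0.png

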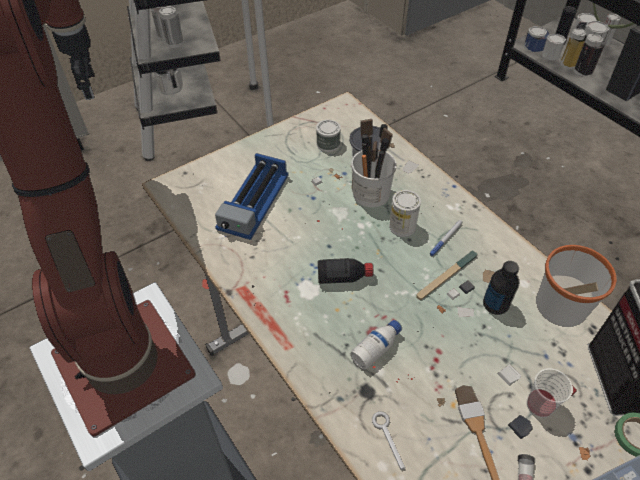

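The top view shows the white bottle at about (448,252) with its cap at the upper end (440,226). The roller is at about (185,252), with its grey box at the lower right. The black bottle is at (348,228). I'll enlarge the bottle and the roller.

```bash
python3 - <<'E'
import cv2,numpy as np
im=cv2.imread("pics/top0.png")
a=cv2.resize(im[180:330,115:255],None,fx=4,fy=4,interpolation=cv2.INTER_CUBIC)
b=cv2.resize(im[210:295,425:475],None,fx=4,fy=4,interpolation=cv2.INTER_CUBIC)
o=np.zeros((600,760,3),np.uint8);o[:,:560]=a;o[:340,560:]=b
cv2.imwrite("pics/crop.png",o)
E
```

```text
(no output)
```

View pics/crop.png

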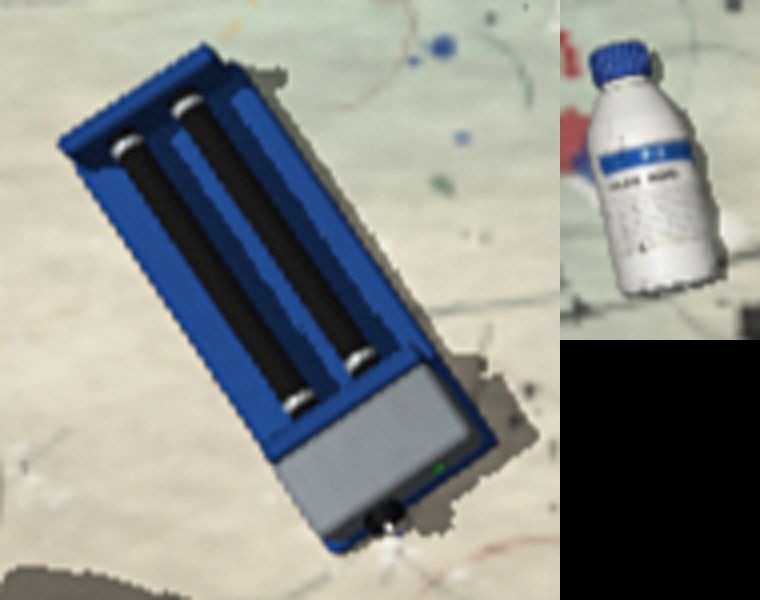

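The crop shows the left roller running from (127,143) to (297,402) and the right roller from (187,103) to (360,360). The bottle's cap end is at (618,45) and its base end at (675,287).

```bash
python3 - <<'E'
from h import *
r=lambda x,y,z:ray("top",115+(x+.5)/4-.5,180+(y+.5)/4-.5,z)
L0,L1,R0,R1=[r(*p,46) for p in((127,143),(297,402),(187,103),(360,360))]
print("rollers",np.round([L0,L1,R0,R1],1));c=(L0+L1+R0+R1)/4;d=(L0-L1)+(R0-R1)
print("seat",c,np.degrees(np.arctan2(d[1],d[0])),np.linalg.norm(L0-L1),np.linalg.norm(R0-R1))
b=lambda x,y,z:ray("top",425+(x-560+.5)/4-.5,210+(y+.5)/4-.5,z)
C=b(618,44,25);B=b(675,288,25);d=C-B
print("bottle",B,C,np.linalg.norm(d),np.degrees(np.arctan2(d[1],d[0])))
for p in ((605,210),(706,190),(592,155),(690,140)):print(b(*p,25))
for n,X in(("seat",[c[0],c[1],48]),("mid",[*((B+C)/2)[:2],25])): print(n,proj("scene",X))
s=state();y=np.array(s["tcp_rot"])[:,1];print(np.degrees(np.arctan2(y[1],y[0])))
ci=camera_info("wrist");print(ci["R"],-np.array(ci["R"]).T@ci["t"])
c=camera_info("top");print(-np.array(c["R"]).T@c["t"])
E
```

```text
rollers [[547.9 314.3  46. ]
 [415.2 226.5  46. ]
 [567.9 284.8  46. ]
 [435.3 195.9  46. ]]
seat [491.59534635 255.37260409  46.        ] 33.65848755208922 159.0881202851364 159.65719659575245
bottle [ 402.53781911 -296.57182845   25.        ] [ 528.09854193 -276.31893383   25.        ] 127.18362652599971 9.162865237513383
[ 442.71647617 -264.18872304   25.        ]
[ 451.68605012 -315.65149623   25.        ]
[ 470.93972104 -259.43619403   25.        ]
[ 477.46653428 -309.43659493   25.        ]
seat [256.38383779 182.73647374]
mid [379.27275905 342.07517732]
67.9526611977819
[[ 0.37624684  0.92651824 -0.00150465]
 [ 0.88663645 -0.35957907  0.29082417]
 [ 0.26891286 -0.11075575 -0.95677533]] [174.09884921 629.87038878 372.37912941]
[ 265.10351717  -21.53500774 1155.94872847]
```

The measurements put the seat at (491.6, 255.4) with the axis at 33.7°. The bottle's mid point is at (462, -287) with the axis at 9.2°. I'll move on an arc round the base and turn the tool about -149°.

arm_command([
  [[0.04,-0.025,0],-7.4,0.085],
  [[0.04,-0.025,0],-7.4,0.085],
  [[0.04,-0.025,0],-7.4,0.085],
  [[0.04,-0.025,0],-7.4,0.085],
  [[0.04,-0.025,0],-7.4,0.085],
  [[0.04,-0.025,0],-7.4,0.085],
  [[0.005,-0.045,0],-7.4,0.085],
  [[0.005,-0.045,0],-7.4,0.085],
  [[0.005,-0.045,0],-7.4,0.085],
  [[0.005,-0.045,0],-7.4,0.085],
  [[0.005,-0.045,0],-7.4,0.085],
  [[0.005,-0.045,0],-7.4,0.085],
  [[0.005,-0.045,0],-7.4,0.085],
  [[0.005,-0.045,0],-7.4,0.085],
  [[0.005,-0.045,0],-7.4,0.085],
  [[-0.008,-0.048,0],-7.4,0.085],
  [[-0.008,-0.048,0],-7.4,0.085],
  [[-0.008,-0.048,0],-7.4,0.085],
  [[-0.008,-0.048,0],-7.4,0.085],
  [[-0.008,-0.048,0],-7.4,0.085],
])

```text
time_s: 2.6
position: [488.4, -193.9, 303.8]
tcp_rot: [[0.986, 0.169, 0.0], [0.169, -0.986, 0.001], [0.0, -0.0, -1.0]]
wrist_force: [1.0, 0.6, -0.0]
grip_width: 85.0
grasp_force: 0.0
```

```bash
python3 - <<'E'
from h import *
im=save("wrist","w1.png")
for X in ([461.8,-287,25],[402.5,-296.6,25],[528,-276.3,25]):print(proj("wrist",X))
E
```

```text
[426.12163432 251.57617325]
[422.33577836 312.88819968]
[430.81806457 175.83971559]
```

View pics/w1.png

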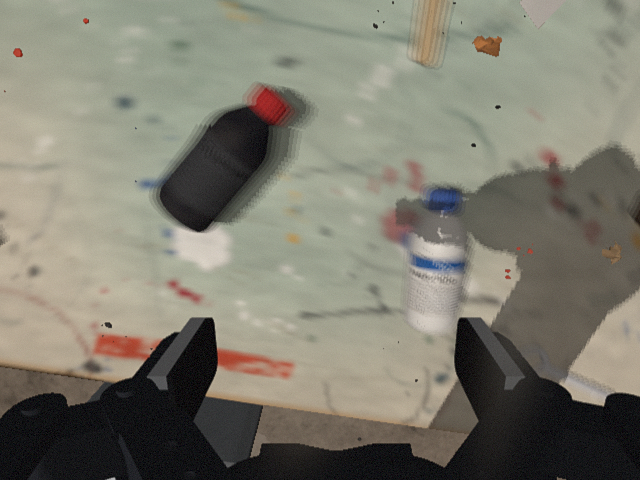

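The picture is motion-blurred because the arm was still moving. The bottle shows from (442,190) to (432,325), and the black bottle is clear of the path. I'll centre over the white bottle, lower, stop and look again.

arm_command([
  [[-0.0065,-0.0235,-0.02],-0.5,0.085],
  [[-0.0065,-0.0235,-0.03],0,0.085],
  [[-0.0065,-0.0235,-0.03],0,0.085],
  [[-0.0065,-0.0235,-0.03],0,0.085],
  [[0,0,0],0,0.085],
  [[0,0,0],0,0.085],
  [[0,0,0],0,0.085],
])

```text
time_s: 3.52
position: [463.9, -285.8, 194.8]
tcp_rot: [[0.986, 0.166, 0.002], [0.166, -0.986, 0.0], [0.002, 0.0, -1.0]]
wrist_force: [0.3, 0.8, -0.5]
grip_width: 84.8
grasp_force: 0.0
```

```bash
python3 - <<'E'
from h import *
import json
s=state();print(s["position"]);c=camera_info("wrist")
im=save("wrist","w2.png")
json.dump({k:np.array(c[k]).tolist() for k in c if k in "KRt"},open("w2.json","w"))
for X in ([461.8,-287,25],[402.5,-296.6,25],[528,-276.3,25]):print(proj("wrist",X))
E
```

```text
[ 463.94063416 -285.83668197  194.84433887]
[336.84053197 251.15695656]
[336.28385071 338.88771804]
[337.59038975 137.68089401]
```

View pics/w2.png

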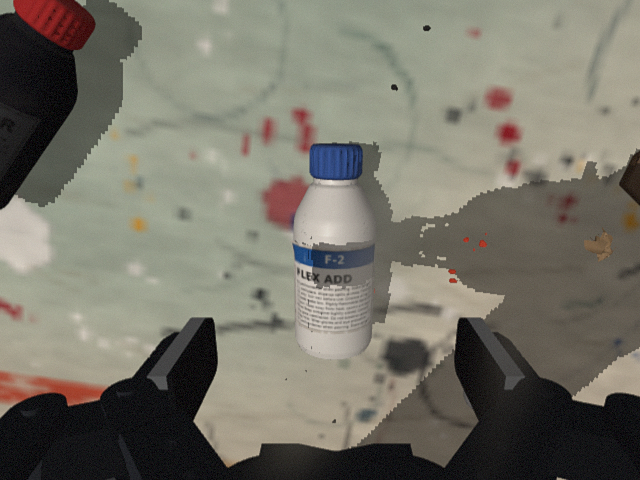

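The bottle is centred between the fingers: its axis runs down column 335 and the finger midpoint is at column 336. It lies parallel to the fingers, so I'll descend.

arm_command([
  [[0,0,-0.025],0,0.085],
  [[0,0,-0.03],0,0.085],
  [[0,0,-0.03],0,0.085],
  [[0,0,-0.02],0,0.085],
  [[0,0,-0.008],0,0.085],
  [[0,0,0],0,0.085],
  [[0,0,0],0,0.085],
], force=35)

```text
time_s: 4.45
position: [463.5, -286.9, 81.8]
tcp_rot: [[0.986, 0.164, 0.001], [0.164, -0.986, -0.0], [0.001, 0.001, -1.0]]
wrist_force: [-0.0, 0.4, 0.3]
grip_width: 84.8
grasp_force: 0.0
```

arm_command([
  [[0,0,0],0,0.07],
  [[0,0,0],0,0.06],
  [[0,0,0],0,0.055],
  [[0,0,0],0,0.05],
  [[0,0,0],0,0.04],
  [[0,0,0],0,0.04],
  [[0,0,0],0,0.04],
  [[0,0,0],0,0.04],
], force=35)

```text
time_s: 5.45
position: [463.1, -286.5, 81.2]
tcp_rot: [[0.986, 0.164, 0.0], [0.164, -0.986, 0.0], [0.0, -0.0, -1.0]]
wrist_force: [-0.4, 2.0, 5.2]
grip_width: 49.9
grasp_force: 35.3
```

The bottle is gripped at 49.9 mm with 35 N. I'll lift it.

arm_command([
  [[0,0,0.005],0,0.04],
  [[0,0,0.01],0,0.04],
  [[0,0,0.02],0,0.04],
  [[0,0,0.03],0,0.04],
  [[0,0,0.03],0,0.04],
  [[0,0,0.03],0,0.04],
  [[0,0,0.03],0,0.04],
  [[0,0,0.02],0,0.04],
  [[0,0,0.005],0,0.04],
  [[0,0,0],0,0.04],
])

```text
time_s: 6.7
position: [462.9, -286.6, 261.1]
tcp_rot: [[0.986, 0.164, 0.001], [0.164, -0.986, 0.0], [0.001, -0.0, -1.0]]
wrist_force: [0.5, -0.6, -2.3]
grip_width: 49.5
grasp_force: 36.8
```

arm_command([
  [[0,0.0145,0],1.2,0.04],
  [[0.008,0.0285,0],1.2,0.04],
  [[0.008,0.0285,0],1.2,0.04],
  [[0.008,0.0285,0],1.2,0.04],
  [[0.008,0.0285,0],1.2,0.04],
  [[0.008,0.0285,0],1.2,0.04],
  [[0.008,0.0285,0],1.2,0.04],
  [[0.008,0.0285,0],1.2,0.04],
  [[0.008,0.0285,0],1.2,0.04],
  [[0.008,0.0285,0],1.2,0.04],
  [[-0.005,0.0285,0],1.2,0.04],
  [[-0.005,0.0285,0],1.2,0.04],
  [[-0.005,0.0285,0],1.2,0.04],
  [[-0.005,0.0285,0],1.2,0.04],
  [[-0.005,0.0285,0],1.2,0.04],
  [[-0.005,0.0285,0],1.2,0.04],
  [[-0.005,0.0285,0],1.2,0.04],
  [[-0.005,0.0285,0],1.2,0.04],
  [[-0.005,0.0285,0],1.2,0.04],
  [[0,0.0145,0],1.2,0.04],
])

```text
time_s: 9.2
position: [489.3, 257.9, 260.7]
tcp_rot: [[0.832, 0.554, -0.0], [0.554, -0.832, 0.0], [-0.0, -0.0, -1.0]]
wrist_force: [0.6, -0.6, -2.4]
grip_width: 49.7
grasp_force: 36.9
```

arm_command([
  [[0,0,0],0.2,0.04],
  [[0,0,-0.02],0,0.04],
  [[0,0,-0.02],0,0.04],
  [[0,0,-0.02],0,0.04],
  [[0,0,-0.01],0,0.04],
  [[0,0,0],0,0.04],
  [[0,0,0],0,0.04],
  [[0,0,0],0,0.04],
])

```text
time_s: 10.2
position: [490.4, 255.5, 191.7]
tcp_rot: [[0.832, 0.554, 0.001], [0.554, -0.832, 0.001], [0.001, -0.0, -1.0]]
wrist_force: [0.5, 0.2, -2.9]
grip_width: 49.7
grasp_force: 36.9
```

```bash
python3 - <<'E'
from h import *
s=state();p=s["position"];print(s["time_s"],p,np.round(s["tcp_rot"],3),s["grip_width"],s["grasp_force"])
im=save("wrist","w3.png")
a=np.radians(33.7);u=np.array([np.cos(a),np.sin(a),0]);v=np.array([-u[1],u[0],0]);S=np.array([491.6,255.4,0])
for k in(-87.5,0,87.5):
  print(k,[np.round(proj("wrist",S+k*u+w*v+[0,0,48])) for w in(-18,18)])
E
```

```text
10.2 [490.36018888 255.54882575 191.67005011] [[ 0.832  0.554  0.001]
 [ 0.554 -0.832  0.001]
 [ 0.001 -0.    -1.   ]] 49.675024104915984 36.89439746551216
-87.5 [array([368., 396.]), array([309., 396.])]
0 [array([371., 260.]), array([305., 260.])]
87.5 [array([375.,  89.]), array([301.,  89.])]
```

View pics/w3.png

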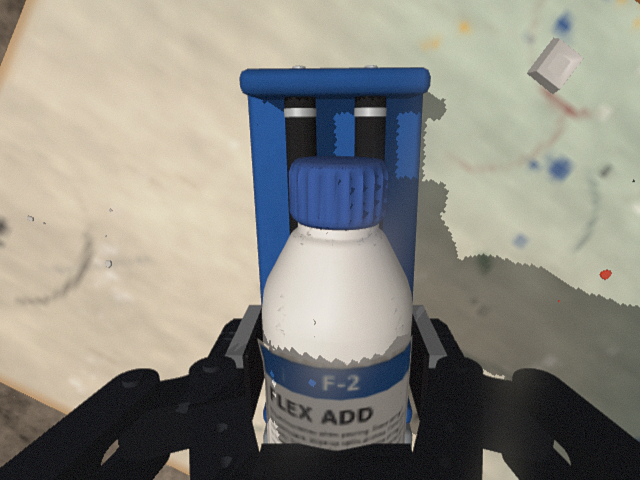

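The rollers show at columns 301 and 371, so their midpoint is 336. The bottle's axis is at about column 337 and parallel to them, and the far plate matches the prediction. I'll lower to just above contact, expected at TCP z of about 124.

arm_command([
  [[0,0,-0.015],0,0.04],
  [[0,0,-0.02],0,0.04],
  [[0,0,-0.015],0,0.04],
  [[0,0,-0.008],0,0.04],
  [[0,0,-0.004],0,0.04],
  [[0,0,-0.002],0,0.04],
  [[0,0,0],0,0.04],
  [[0,0,0],0,0.04],
])

```text
time_s: 11.25
position: [490.2, 255.6, 127.3]
tcp_rot: [[0.832, 0.554, 0.0], [0.554, -0.832, 0.001], [0.001, -0.0, -1.0]]
wrist_force: [0.1, 0.5, -1.9]
grip_width: 49.5
grasp_force: 36.9
```

arm_command([
  [[0,0,-0.001],0,0.04],
  [[0,0,-0.001],0,0.04],
  [[0,0,-0.001],0,0.04],
  [[0,0,0],0,0.04],
  [[0,0,0],0,0.04],
])

```text
time_s: 11.88
position: [490.2, 255.5, 124.2]
tcp_rot: [[0.832, 0.554, 0.0], [0.554, -0.832, 0.0], [0.001, -0.0, -1.0]]
wrist_force: [-0.1, 0.2, 2.4]
grip_width: 49.8
grasp_force: 37.2
```

arm_command([
  [[0,0,-0.0005],0,0.04],
  [[0,0,0],0,0.04],
  [[0,0,0],0,0.04],
])

```text
time_s: 12.25
position: [490.3, 255.5, 124.0]
tcp_rot: [[0.832, 0.554, 0.0], [0.554, -0.832, 0.001], [0.001, -0.0, -1.0]]
wrist_force: [-1.6, -1.0, 7.2]
grip_width: 49.7
grasp_force: 37.9
```

The force has gone from -2 to +7 N, so the bottle is seated. I'll release slowly.

arm_command([
  [[0,0,0],0,0.048],
  [[0,0,0],0,0.05],
  [[0,0,0],0,0.052],
  [[0,0,0],0,0.054],
  [[0,0,0],0,0.057],
  [[0,0,0],0,0.062],
  [[0,0,0],0,0.07],
  [[0,0,0],0,0.078],
  [[0,0,0],0,0.085],
  [[0,0,0],0,0.085],
  [[0,0,0],0,0.085],
], force=20)

```text
time_s: 13.62
position: [490.0, 255.5, 123.4]
tcp_rot: [[0.832, 0.554, -0.0], [0.554, -0.832, 0.0], [-0.0, -0.0, -1.0]]
wrist_force: [0.2, -0.8, 0.5]
grip_width: 84.9
grasp_force: 0.0
```

arm_command([
  [[0,0,0.005],0,0.085],
  [[0,0,0.01],0,0.085],
  [[0,0,0.02],0,0.085],
  [[0,0,0.03],0,0.085],
  [[0,0,0.03],0,0.085],
  [[0,0,0.03],0,0.085],
  [[0,0,0.03],0,0.085],
  [[0,0,0.02],0,0.085],
  [[-0.02,0.03,0],0,0.085],
  [[-0.02,0.04,0],0,0.085],
  [[-0.02,0.04,0],0,0.085],
  [[0,0.04,0],0,0.085],
  [[0,0.04,0],0,0.085],
  [[0,0,0],0,0.085],
  [[0,0,0],0,0.085],
])

```text
time_s: 15.5
position: [430.3, 444.8, 298.8]
tcp_rot: [[0.833, 0.554, 0.0], [0.554, -0.833, -0.0], [0.0, 0.001, -1.0]]
wrist_force: [-0.3, 0.3, 1.1]
grip_width: 84.5
grasp_force: 0.0
```

```bash
python3 - <<'E'
from h import *
s=state();print(s["time_s"],s["position"],s["grip_width"],s["wrist_force"])
a=save("top","top1.png");b=save("scene","sc1.png")
f=lambda i:cv2.resize(i[:,:,::-1],None,fx=3,fy=3,interpolation=cv2.INTER_CUBIC)
o=np.zeros((510,795,3),np.uint8)
x=f(a[170:330,115:255]);y=f(b[140:260,200:320]);o[:480,:420]=x;o[:360,430:790]=y
cv2.imwrite("pics/fin.png",o)
t0=cv2.imread("pics/top0.png")[180:280,310:385].astype(int);print(np.abs(a[180:280,310:385,::-1]-t0).mean())
E
```

```text
15.5 [430.32963007 444.76201806 298.77695585] 84.53616314735619 [-0.34781886  0.29990128  1.13397251]
2.8061333333333334
```

View pics/fin.png

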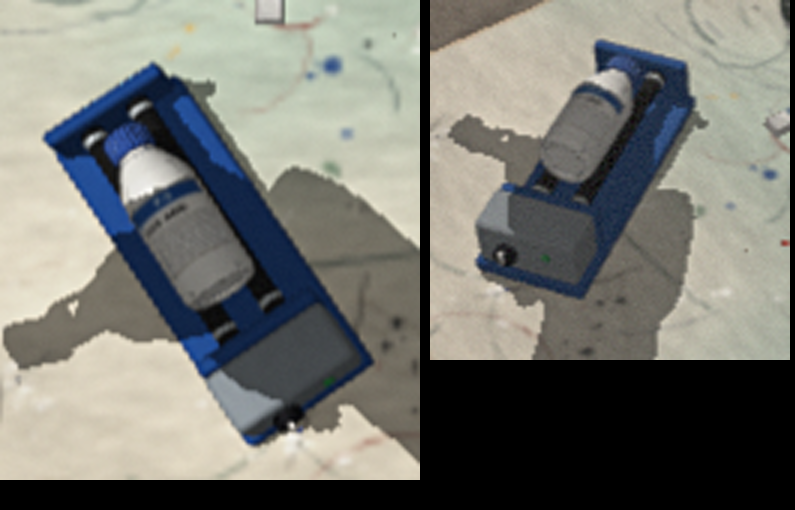

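The bottle lies in the trough between the two plates, with its cap at (125,140) and base at (225,285) in the crop. The black bottle has not moved and the arm is clear of everything.

```bash
python3 -c "
from station import *
print(hand_in())"
```

```text
the job is handed in; nothing more can be done
None
```

The white bottle lies in the trough between the two rollers and within the end plates, set down gently and released; the black bottle was left in place, and the job was handed in at about 15.6 s.

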